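# Pry open the spice tin and hold up its jar tray

### The job

The lid of the steel spice tin sits too tight for fingers: push the blade of the spatula into the slot at the top of the tin's front wall, lever the lid up with it, open the lid wide (upright or beyond) and lay the spatula back down on the counter. Then take the wooden tray inside by its bridge handle, lift it straight up until all of it is clearly above the tin's rim, and finish while still holding it there in the gripper, steady and level, both jars standing in it and the lid still open. Do not tip the tray on the way, and leave the mug, the oil jar and the bowl where they are.

Things in the scene. Friction and masses are not known exactly. Their poses are not given: they have to be found in the camera images.
- tin: fixed rectangular steel tin with a hinged lid, 170 (its x) x 160 (its y) x 92 mm high without the lid, walls and floor 4 mm thick; origin at the centre of its underside on the counter. Its -x wall is the front with the pry slot, its +x wall carries the hinge. It stands with the front turned roughly to the robot's right (-y of the world). It does not move
- slot (a point): middle of the pry slot, on the outer face of the tin's front wall, 85 mm above the counter. The slot is a notch in the top of the wall, 60 mm wide (along tin y) and 14 mm high (from 78 mm up to the rim at 92 mm), closed above only by the lid; axes as the tin's: go in along tin +x. Inside is free air for at least 25 mm past the outer face before the tray's handle
- hinge (a point): middle of the lid's hinge line (along tin y), at the top of the tin's back wall, 170 mm behind the front face and 92 mm above the counter; axes as the tin's
- lid_edge (a point): middle of the lower front edge of the lid, above the slot. The lid is a flat steel panel 170 x 160 x 6 mm, 0.1 kg, flush with the tin's walls all round; its underside lies at this height when shut. Axes as the lid's: it reaches from here 170 mm along its +x to the hinge line
- lid (a joint): lid angle in rad: 0 shut, 1.57 upright, stop at 1.9. The hinge is stiff with friction (about 0.14 N m, plus up to 0.09 N m of weight) so the lid stays where it is left; it takes about 1.5 N at the front edge to raise
- spatula: loose palette spatula lying flat on the counter, 90 g, blade roughly towards the tin: wooden handle 110 x 20 x 20 mm, straight steel blade 20 mm wide, 2.5 mm thick. Its x runs from handle to tip, z up. Origin on the underside of the handle, below the centre of mass; handle from x = -75 to +35 mm, then blade to x = +145 mm, 10 mm above the underside
- spatula_tip (a point): end of the spatula's blade, 145 mm along spatula x from its origin and 10 mm above the underside; axes as the spatula's
- tray: loose wooden lift-out tray in the tin, 124 (its x) x 130 (its y) mm, rim 22 mm high, about 0.25 kg, origin at the centre of its underside, which lies on the tin's floor 4 mm above the counter. Its x lies roughly along the tin's x; at least 4 mm free to each tin wall. Hidden until the lid is open
- tray_handle (a point): centre of the tray's bridge handle, 68 mm above the tray's underside: a straight bar along tray x, 80 mm long, 12 mm wide, 14 mm high, on two posts (8 mm thick, centred 36 mm either side of the middle), open below. Nothing else in the tray is higher than 42 mm above its underside
- jar_a: small glass jar with steel cap, 40 mm across, 37 mm high, about 60 g, standing loose in the tray on its +y side; origin at the centre of its underside, 4 mm above the tray's underside
- jar_b: the same jar on the tray's -y side
- mug: bystander: white mug, 76 mm across and 88 mm high, with one side handle; origin at the centre of its underside
- oil: bystander: green glass jar with black cap, 54 mm across, 115 mm high; origin at the centre of its underside
- bowl: bystander: white bowl, 110 mm across, 45 mm high; origin at the centre of its underside
Mind the look-alikes: they are no part of the job. Of the things that look like the spatula, take the one that is farthest to the robot's left at the start.

How it is judged:
By the outcome, as a careful person would: the job done as asked, in the order asked, and still so for the second after the job is handed in, while the arm keeps its last pose, push and grip.
It also fails if it takes over 61 s, if anything falls off the work surface, if the arm or the gripper's body presses on something with over 40 N, if the wrist force passes 120 N, or if a joint passes its speed limit or range.

### The arm

A 6-joint arm with a two-finger parallel gripper is mounted at the origin on the work surface. World frame = base frame: x ahead of the robot, y to its left, z up, the work surface at z = 0. Lengths are in m, angles in rad, forces in N, time in s.
With the tool pointing down it reaches from about 0.275 to 0.825 m from the base axis. Payload 5.2 kg.
Tool frame: the origin (TCP) lies at the very end of the fingers, on their centre line; the grasp point (between the pads) lies 19 mm behind it; z points along the fingers, y is the direction in which the jaws open and shut (so a half turn about z gives the same grasp; the last joint's range is limited). The gripper opens to 93 mm and grips with 3 to 60 N. Pads are 15 mm wide; open, the fingers measure 128 mm over their backs; the gripper's body (75 mm by 188 mm) begins 65 mm behind the grasp point.
Start: joints at [-1.476, 0.259, 1.535, -0, 1.348, -0.203], TCP at [0.161, -0.526, 0.219] pointing down, gripper open.
Joint ranges: [-3.14, 3.14], [-0.91, 2.08], [0.19, 2.58], [-1.22, 4.36], [0.22, 2.71], [-3.12, 3.12]. Speed limits (rad/s): [2.57, 2.57, 3.14, 3.14, 3.14, 3.14].

### API

Orientations are given as a unit quaternion [w, x, y, z].
In Python, from station import manip gives the robot as it stands. Calls block until the motion is done:
- manip.movep(position, orientation): joint-space move of the TCP to a pose.
- manip.move_straight(position, rotation=None, rate=0.15, until_force=None): straight line of the TCP; rotation=None keeps the orientation; rate is the mean speed in m/s. With until_force (N) it stops when the force on the tool has changed by that much, and returns True; else False.
- manip.move_j(angles): joint-space move.
- manip.command_gripper(opening, effort=None): finger opening in m; effort is the grip in N (None keeps the last); returns when the fingers have stopped.
- manip.sleep(seconds).
- manip.ik(position, orientation): joint angles nearest the present ones, or None.
- manip.grab_frame(name): name is "scene" or "top"; returns (picture, depth): 400x640x3 uint8, blue, green, red; 400x640 float32, m along the optical axis (not along the pixel's ray), 0 where there is no reading.
- manip.camera_model(name): a dict with "camera_matrix" (3x3 intrinsics, pixels), "R" (3x3) and "t" (3): a world point X has camera coordinates R X + t. Camera axes: x right, y down, z forward; pixel columns grow to the right and rows downward; lengths in m; the calibration is good to about 2 mm. A picture is of the moment at which its call begins. camera_model takes no time and is no camera call.
A pose or a line that the arm cannot do raises manip.IKError and nothing moves.
- manip.close_job(): hands the job in, once; it reports no verdict.
Trained networks look in the newest picture that a camera, given by its name, has taken for a name from the list of things; names that differ only in an ending like _2 or _b are one class to them, and where a whole thing is asked for, a point or a joint stands for the part that bears it (a point fixed in the world has none). Each returns a list of dicts, best first, with "p" (0 to 1); they miss things now and then, are a little off and sometimes report something else, mostly with a low value. They report only what shows in the picture. A call takes as long as a camera call. They do not tell look-alikes from the thing itself.
- manip.outline_of(camera, name): "region" (400x640 bool, what is visible of it).
- manip.place_of(camera, name): "point" ([x, y, z] in m, in the coordinates of the camera as it stood for that picture, good to about 4 mm: a listed point, or the origin of a listed thing).
Readings, each from a call of its own:
- manip.read_clock(): time.
- manip.read_joint_pos(): joint angles.
- manip.read_qvel(): joint speeds.
- manip.read_tau(): joint torques, N m.
- manip.read_ee_pos(): TCP position.
- manip.read_ee_rot(): TCP orientation.
- manip.read_ft_force(): force on the tool from outside, world axes, zero at the start.
- manip.read_ft_torque(): the same for the moment, N m.
- manip.read_grip_width(): finger opening in m.
Only numpy, scipy, OpenCV 4.12 (cv2) and the standard library are available. Lean on these libraries where they do the work, as an engineer would, in place of code of your own. Each camera call takes 0.05 s, during which the arm holds its last target.

## Working session

There is one attempt and no reset: what is moved stays moved. The work goes in short steps, each a Python script; the robot and the scene stay as the last script left them, time stands still between calls to the robot, and variables do not carry over. Pictures are saved under pics/ and viewed, and the job is handed in when it is done.

```bash
ls; mkdir -p pics
cat > h.py <<'E'
import numpy as np, cv2
from station import manip
from scipy.spatial.transform import Rotation as R
def cam(n):
    c=manip.camera_model(n); return np.array(c["camera_matrix"]),np.array(c["R"]),np.array(c["t"])
def w_of(n,p):
    K,Rm,t=cam(n); return Rm.T@(np.array(p)-t)
def pix(n,X):
    K,Rm,t=cam(n); c=Rm@np.array(X)+t; q=K@c; return q[:2]/q[2]
def world(n,d):
    K,Rm,t=cam(n); v,u=np.mgrid[0:400,0:640]
    P=np.stack([(u-K[0,2])/K[0,0]*d,(v-K[1,2])/K[1,1]*d,d],-1)
    return (P-t)@Rm
def q_of(M): 
    q=R.from_matrix(M).as_quat(); return [q[3],q[0],q[1],q[2]]
E
python3 - <<'E'
from h import *
for n in("scene","top"):
    p,d=manip.grab_frame(n); cv2.imwrite(f"pics/{n}0.png",p); np.save(f"d_{n}0.npy",d)
    for k in("spatula","spatula_tip","tin","slot","hinge","lid_edge","mug","oil","bowl"):
        print(n,k,[(round(r["p"],2),w_of(n,r["point"]).round(3).tolist(),pix(n,w_of(n,r["point"])).round().tolist()) for r in manip.place_of(n,k)])
print(manip.read_clock(), manip.read_ee_rot())
for n in("scene","top"): print(cam(n))
E
```

```text
pics
scene spatula [(0.85, [0.564, -0.47, 0.0], [151.0, 262.0]), (0.73, [0.543, -0.219, 0.0], [245.0, 244.0])]
scene spatula_tip [(0.96, [0.546, -0.074, 0.012], [297.0, 236.0])]
scene tin [(0.96, [0.49, 0.163, -0.002], [375.0, 214.0])]
scene slot [(0.57, [0.51, 0.075, 0.087], [349.0, 204.0])]
scene hinge [(0.92, [0.473, 0.247, 0.095], [406.0, 185.0])]
scene lid_edge [(0.89, [0.516, 0.079, 0.093], [351.0, 204.0])]
scene mug [(0.91, [0.718, -0.27, -0.002], [228.0, 305.0])]
scene oil [(0.97, [0.319, -0.412, 0.001], [178.0, 191.0])]
scene bowl [(0.6, [0.414, 0.43, -0.001], [452.0, 185.0])]
top spatula [(0.68, [0.548, -0.223, -0.001], [386.0, 182.0]), (0.62, [0.566, -0.471, -0.002], [470.0, 178.0])]
top spatula_tip [(0.73, [0.689, -0.397, 0.011], [446.0, 135.0]), (0.67, [0.547, -0.079, 0.009], [337.0, 181.0])]
top tin [(0.76, [0.487, 0.158, -0.001], [256.0, 200.0])]
top slot [(0.83, [0.508, 0.078, 0.085], [280.0, 191.0])]
top hinge [(0.93, [0.473, 0.242, 0.093], [220.0, 202.0]), (0.45, [0.715, -0.266, -0.001], [401.0, 126.0])]
top lid_edge [(0.78, [0.507, 0.075, 0.093], [282.0, 192.0])]
t
[... 241 characters left out ...]

(array([[413.11856681,   0.        , 318.9392397 ],
       [  0.        , 413.11856681, 206.79055789],
       [  0.        ,   0.        ,   1.        ]]), array([[ 0.15290466,  0.98811933,  0.01550351],
       [ 0.77396044, -0.10998066, -0.62361004],
       [-0.61449605,  0.10735199, -0.78158183]]), array([-0.07157674, -0.34086381,  1.50444201]))
(array([[469.26950912,   0.        , 316.95262193],
       [  0.        , 469.26950912, 191.68794894],
       [  0.        ,   0.        ,   1.        ]]), array([[ 0.02495275, -0.99967731, -0.00475696],
       [-0.99817433, -0.02465286, -0.05513837],
       [ 0.0550033 ,  0.00612413, -0.99846739]]), array([-0.03459797,  0.51285921,  1.35146789]))
```

Run:
```python
import cv2
p=cv2.imread("pics/top0.png")
cv2.imwrite("pics/top0c.png",cv2.resize(p[100:240,200:500],(780,364)))
```

```text
(no output)
```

View pics/top0.png

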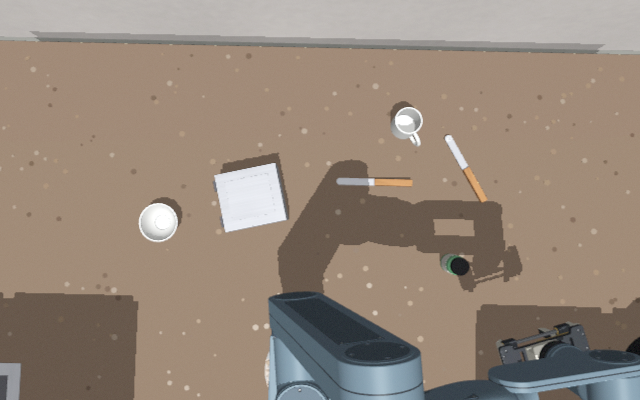

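View pics/scene0.png

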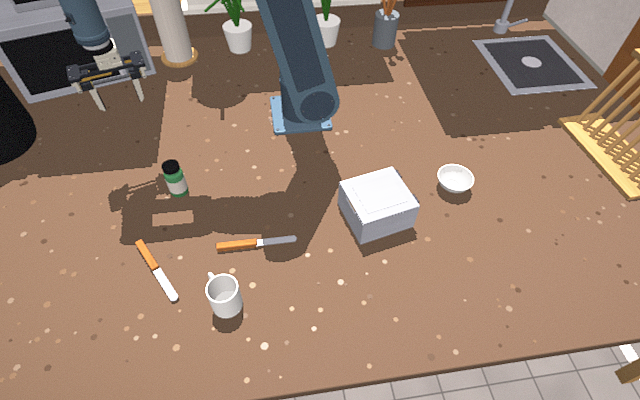

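View pics/top0c.png

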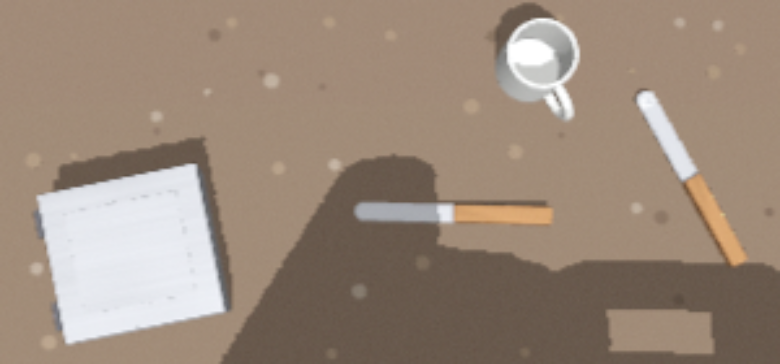

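The two look-alikes in the top picture are the spatula at (375,182) and the one at (468,170). The robot's left is +y, which is image-left, so I take (375,182), at about (0.545, -0.22). The crop shows an orange handle with its blade pointing at the tin. Next I refine the poses from depth.

Run:
```python
from h import *
for n in("scene","top"):
    d=np.load(f"d_{n}0.npy"); W=world(n,d); ok=d>0
    x,y,z=W[...,0],W[...,1],W[...,2]
    f=ok&(abs(z)<.02)&(x>.3)&(x<.8)&(y>-.35)&(y<.4); print(n,"floor",np.median(z[f]))
    m=ok&(x>.35)&(x<.65)&(y>.0)&(y<.33)&(z>.088)&(z<.115)
    P=W[m]; r=cv2.minAreaRect((P[:,:2]*1000).astype(np.float32)); print("lid",m.sum(),r,np.median(P[:,2]))
    m=ok&(x>.48)&(x<.62)&(y>-.33)&(y<-.03)&(z>.007)&(z<.04)
    P=W[m]; r=cv2.minAreaRect((P[:,:2]*1000).astype(np.float32)); print("spat",m.sum(),r,np.percentile(P[:,2],[5,50,95]))
    h=P[P[:,2]>.016]; b=P[P[:,2]<.015]
    for nm,q in(("handle",h),("blade",b)):
        if len(q)<5: continue
        c=q.mean(0); v=np.linalg.svd(q[:,:2]-c[:2])[2][0]; print(nm,len(q),c.round(4),np.degrees(np.arctan2(v[1],v[0])).round(1),q[:,1].min().round(3),q[:,1].max().round(3),q[:,0].min().round(3),q[:,0].max().round(3))
    for k in ("spatula","lid"):
        for r in manip.outline_of(n,k):
            g=r["region"]; c=np.argwhere(g).mean(0); print(k,round(r["p"],2),c.round(),g.sum())
            q=W[g&ok]; 
            rr=cv2.minAreaRect((q[:,:2]*1000).astype(np.float32)); print(rr)
```

```text
scene floor -0.00012767582176063718
lid 2865 ((492.1144714355469, 163.55223083496094), (163.10565185546875, 178.9121856689453), 13.609675407409668) 0.09836446101954768
spat 580 ((548.7608642578125, -187.74623107910156), (24.068246841430664, 216.43141174316406), 0.27295538783073425) [0.00854217 0.01375858 0.02152183]
handle 250 [ 0.5493 -0.2409  0.0195] -90.4 -0.296 -0.092 0.537 0.561
blade 310 [ 0.5502 -0.1568  0.0109] -87.0 -0.294 -0.08 0.536 0.56
spatula 0.96 [270. 156.] 684
((586.5424194335938, -457.87689208984375), (237.02944946289062, 26.38980484008789), 29.993013381958008)
spatula 0.58 [243. 252.] 535
((545.1943969726562, -186.91336059570312), (30.490406036376953, 214.24192810058594), 0.7553496360778809)
spatula 0.23 [194. 378.] 2826
((443.85662841796875, 179.81292724609375), (246.55055236816406, 231.1836700439453), 12.942201614379883)
lid 0.82 [195. 378.] 2698
((485.5272521972656, 187.5235595703125), (161.83975219726562, 227.05477905273438), 12.903326034545898)
top floor -0.0004628525875924693
lid 3680 ((489.9574890136719, 166.04344177246094), (160.5447998046875, 178.126693725
[... 155 characters left out ...]
3066) [0.00811112 0.01490886 0.02294362]
handle 231 [ 0.5476 -0.2375  0.0198] -89.6 -0.294 -0.094 0.538 0.558
blade 257 [ 0.5473 -0.143   0.0109] -91.7 -0.309 -0.03 0.484 0.608
spatula 0.87 [182. 375.] 513
((547.5879516601562, -186.97494506835938), (20.600969314575195, 214.92828369140625), 0.590781033039093)
spatula 0.86 [169. 465.] 589
((595.0623779296875, -454.1290283203125), (213.7852325439453, 29.945552825927734), 29.270998001098633)
spatula 0.33 [197. 250.] 3818
((493.7959289550781, 177.6214599609375), (173.4948272705078, 199.44940185546875), 12.85995864868164)
lid 0.78 [197. 249.] 3684
((496.003662109375, 174.47140502929688), (175.91384887695312, 191.8902130126953), 13.032670021057129)
```

```bash
cat >> h.py <<'E'
def down(yaw,pitch=0):
    """tool x horizontal along yaw (deg), z down; pitch>0 raises the x end"""
    a=np.radians(yaw); x=np.array([np.cos(a),np.sin(a),0]); z=np.array([0,0,-1.]); y=np.cross(z,x)
    M=np.stack([x,y,z],1)
    return q_of(R.from_rotvec(np.radians(pitch)*y*(1 if np.cross(y,x)[2]>0 else -1)).as_matrix()@M)
YT=103.1; U=np.array([np.cos(np.radians(YT)),np.sin(np.radians(YT)),0]); V=np.array([-U[1],U[0],0])
C=np.array([.4917,.161,0]); SLOT=C-.085*U+[0,0,.085]; HINGE=C+.085*U+[0,0,.092]
E
python3 - <<'E'
from h import *
print(R.from_quat(np.roll(down(90,20),-1)).as_matrix().round(2))
for y in (90,-90,YT,YT-180):
    for p in ([.548,-.2,.1],SLOT-.12*U,C+[0,0,.2]):
        j=manip.ik(p,down(y)); print(y,None if j is None else np.round(j,2))
E
```

```text
[[ 0.    1.    0.  ]
 [ 0.94 -0.    0.34]
 [ 0.34 -0.   -0.94]]
90 [-0.54  0.42  1.61 -0.    1.11 -0.54]
90 [-0.28  0.37  1.74 -0.    1.04 -0.28]
90 [ 0.1   0.21  1.64 -0.    1.29  0.1 ]
-90 [-0.54  0.42  1.61 -0.    1.11  2.6 ]
-90 [-0.28  0.37  1.74 -0.    1.04  2.86]
-90 [ 0.1   0.21  1.64 -0.    1.29 -3.04]
103.1 [-0.54  0.42  1.61 -0.    1.11 -0.77]
103.1 [-0.28  0.37  1.74 -0.    1.04 -0.51]
103.1 [ 0.1   0.21  1.64 -0.    1.29 -0.13]
-76.9 [-0.54  0.42  1.61 -0.    1.11  2.37]
-76.9 [-0.28  0.37  1.74 -0.    1.04  2.63]
-76.9 [ 0.1   0.21  1.64 -0.    1.29  3.01]
```

Run:
```python
from h import *
manip.command_gripper(.06,40)
manip.movep([.548,-.2,.22],down(90))
manip.move_straight([.548,-.2,.04],rate=.25)
print(manip.move_straight([.548,-.2,.003],rate=.06,until_force=8), manip.read_ee_pos())
manip.command_gripper(.0,60); print("w",manip.read_grip_width())
manip.move_straight([.548,-.2,.12],rate=.2)
print(manip.read_ee_pos(), manip.read_ft_force(), manip.read_clock())
for n in("scene","top"):
    p,d=manip.grab_frame(n); cv2.imwrite(f"pics/{n}1.png",p); np.save(f"d_{n}1.npy",d)
    for k in("spatula","spatula_tip"):
        print(n,k,[(round(r["p"],2),w_of(n,r["point"]).round(3).tolist()) for r in manip.place_of(n,k)])
    W=world(n,d); x,y,z=np.moveaxis(W,-1,0)
    m=(d>0)&(abs(x-.548)<.04)&(y>-.155)&(y<-.04)&(z>.09)&(z<.19); P=W[m]
    print(m.sum()); 
    for lo in np.arange(-.155,-.05,.015):
        q=P[(P[:,1]>=lo)&(P[:,1]<lo+.015)]
        if len(q): print(lo.round(3),q.mean(0).round(4),len(q))
    print(P[:,1].max())
```

```text
False [ 0.54807747 -0.20001586  0.0029113 ]
w 0.019338209331724424
[ 0.54726407 -0.19958473  0.11897101] [ 1.10042546  0.27358699 -1.44191272] 6.8583
scene spatula [(0.8, [0.563, -0.47, 0.0])]
scene spatula_tip [(0.79, [0.69, -0.403, 0.009]), (0.68, [0.544, -0.074, 0.127])]
200
-0.155 [ 0.5484 -0.1472  0.1268] 41
-0.14 [ 0.548  -0.132   0.1269] 40
-0.125 [ 0.5475 -0.1174  0.1263] 38
-0.11 [ 0.5482 -0.1028  0.1271] 40
-0.095 [ 0.5476 -0.0876  0.1271] 37
-0.08 [ 0.5504 -0.0794  0.1271] 4
-0.07894136032036
top spatula [(0.71, [0.41, 0.429, -0.002]), (0.57, [0.566, -0.47, -0.003])]
top spatula_tip [(0.62, [0.689, -0.398, 0.009]), (0.6, [0.547, -0.081, 0.127]), (0.6, [0.713, -0.269, -0.003])]
178
-0.155 [ 0.5528 -0.1424  0.1285] 4
-0.14 [ 0.5474 -0.1321  0.1256] 38
-0.125 [ 0.5462 -0.1172  0.1254] 39
-0.11 [ 0.5473 -0.1024  0.1261] 42
-0.095 [ 0.547  -0.0872  0.126 ] 47
-0.08 [ 0.5468 -0.0772  0.1253] 8
-0.07503380179459282
```

Spatula is held level, tip 122.5 mm ahead of the TCP. Next is the insertion.

```bash
cat >> h.py <<'E'
L=.1225; DZ=.0063
def tip2tcp(t): return np.array(t)-L*U-[0,0,DZ-.001]
E
python3 - <<'E'
from h import *
q=down(YT)
manip.movep(tip2tcp(SLOT-.04*U+[0,0,.03]),q)
manip.move_straight(tip2tcp(SLOT-.03*U),rate=.15)
print(manip.read_ee_pos()+L*U+[0,0,DZ],SLOT-.03*U)
for n in("scene","top"):
    p,d=manip.grab_frame(n); cv2.imwrite(f"pics/{n}2.png",p)
    print(n,[(round(r["p"],2),w_of(n,r["point"]).round(3).tolist()) for r in manip.place_of(n,"spatula_tip")])
    u,v=pix(n,SLOT).astype(int); cv2.imwrite(f"pics/{n}2c.png",cv2.resize(p[max(0,v-60):v+60,u-90:u+90],None,fx=4,fy=4))
E
```

```text
[0.51740837 0.04814562 0.08556265] [0.5177649  0.04899276 0.085     ]
scene [(0.89, [0.516, 0.048, 0.085]), (0.75, [0.49, 0.162, -0.003]), (0.7, [0.691, -0.399, 0.01]), (0.45, [0.416, 0.427, -0.001])]
top [(0.66, [0.687, -0.399, 0.009]), (0.56, [0.515, 0.044, 0.086])]
```

View pics/scene2c.png

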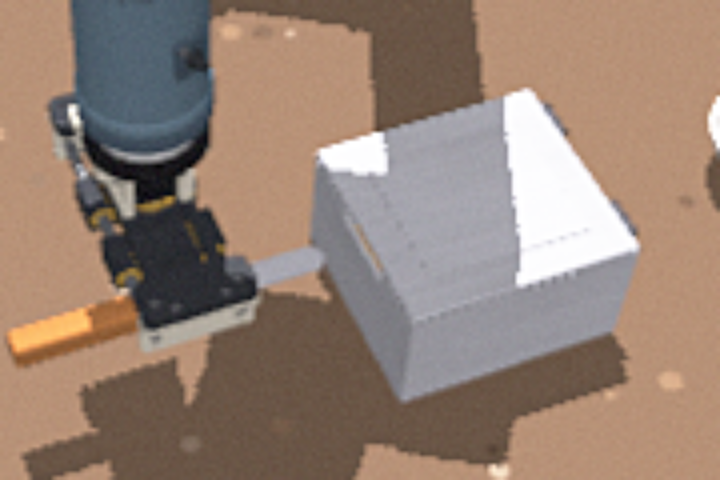

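View pics/top2c.png

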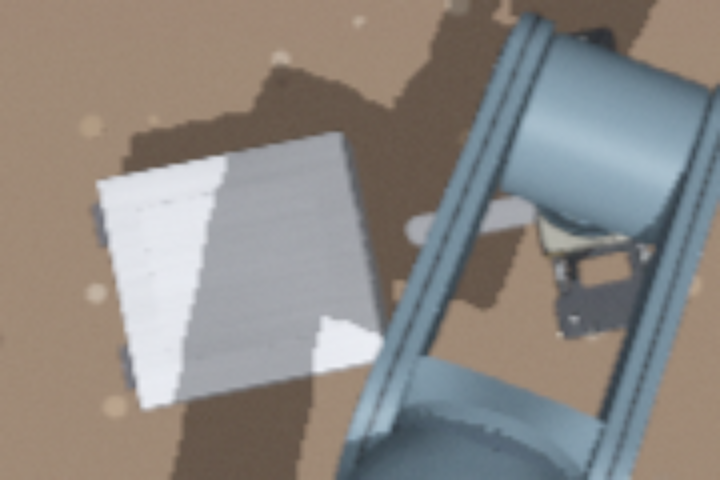

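The slot shows at about (362,245) in the scene crop. The tip at (322,258) lies in line with it, 30 mm short, so I insert and lift.

Run:
```python
from h import *
def tip(): return manip.read_ee_pos()+L*U+[0,0,DZ]
def rep(s):
    d=tip()-HINGE; print(s,"depth",round(float(d@U)+.17,4),"lat",round(float(d@V),4),"z",tip()[2].round(4),"F",manip.read_ft_force().round(1))
rep("pre")
f=manip.move_straight(tip2tcp(SLOT+.021*U),rate=.06,until_force=5); rep(f)
if not f:
    f=manip.move_straight(tip2tcp(SLOT+.021*U+[0,0,.013]),rate=.06,until_force=25); rep(f)
    f=manip.move_straight(tip2tcp(HINGE+.149*(-np.cos(.14)*U+np.sin(.14)*np.array([0,0,1]))),rate=.06,until_force=25); rep(f)
for n in("scene","top"):
    p,d=manip.grab_frame(n); cv2.imwrite(f"pics/{n}3.png",p)
    u,v=pix(n,SLOT).astype(int); cv2.imwrite(f"pics/{n}3c.png",cv2.resize(p[max(0,v-60):v+60,u-90:u+90],None,fx=4,fy=4))
    print(n,[(round(r["p"],2),w_of(n,r["point"]).round(3).tolist()) for r in manip.place_of(n,"lid_edge")])
print(manip.read_clock())
```

```text
pre depth -0.0311 lat -0.0006 z 0.087 F [ 0.9  0.2 -1. ]
False depth 0.0207 lat -0.0001 z 0.0861 F [-0.1  0.  -0.9]
False depth 0.0206 lat -0.0004 z 0.0997 F [-0.3 -0.  -2.1]
False depth 0.0224 lat -0.0003 z 0.1144 F [-0.4 -0.2 -1.5]
scene [(0.76, [0.511, 0.079, 0.12]), (0.71, [0.491, 0.162, -0.001])]
top [(0.59, [0.507, 0.079, 0.12])]
10.2333
```

View pics/scene3c.png

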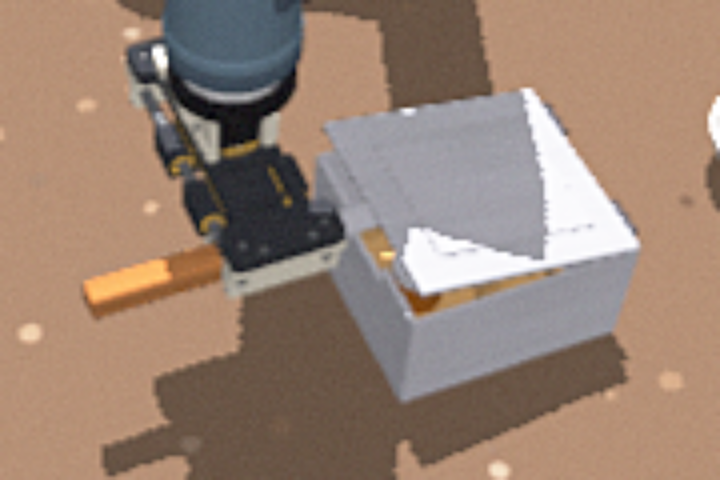

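The lid is up about 9° on the blade. I continue the arc in stages.

```bash
cat >> h.py <<'E'
Z=np.array([0,0,1.])
def arc(a0,a1,r=.146,step=8,rate=.12):
    for a in np.linspace(a0,a1,max(1,int(round(abs(a1-a0)/step)))+1)[1:]:
        a=np.radians(a)
        f=manip.move_straight(tip2tcp(HINGE+r*(-np.cos(a)*U+np.sin(a)*Z)),rate=rate,until_force=20)
        if f: print("FORCE",np.degrees(a),manip.read_ft_force()); break
def snap(i,*names):
    for n in("scene","top"):
        p,d=manip.grab_frame(n); cv2.imwrite(f"pics/{n}{i}.png",p); np.save(f"d_{n}{i}.npy",d)
        for k in names: print(n,k,[(round(r["p"],2),w_of(n,r["point"]).round(3).tolist()) for r in manip.place_of(n,k)])
        u,v=pix(n,C+[0,0,.15]).astype(int); cv2.imwrite(f"pics/{n}{i}c.png",cv2.resize(p[max(0,v-75):v+75,u-90:u+110],None,fx=4,fy=4))
E
python3 - <<'E'
from h import *
arc(8,48); print(manip.read_ft_force().round(1))
snap(4,"lid_edge","spatula_tip"); print(manip.read_ee_pos()+L*U+[0,0,DZ],manip.read_clock())
E
```

```text
[ 1.   0.2 -1.6]
scene lid_edge [(0.89, [0.504, 0.133, 0.223]), (0.65, [0.416, 0.427, -0.001])]
scene spatula_tip [(0.72, [0.687, -0.4, 0.011]), (0.62, [0.493, 0.152, 0.203])]
top lid_edge [(0.74, [0.497, 0.136, 0.221])]
top spatula_tip [(0.72, [0.691, -0.396, 0.012]), (0.48, [0.491, 0.145, 0.206])]
[0.49444984 0.14845536 0.20110438] 12.125
```

View pics/scene4c.png

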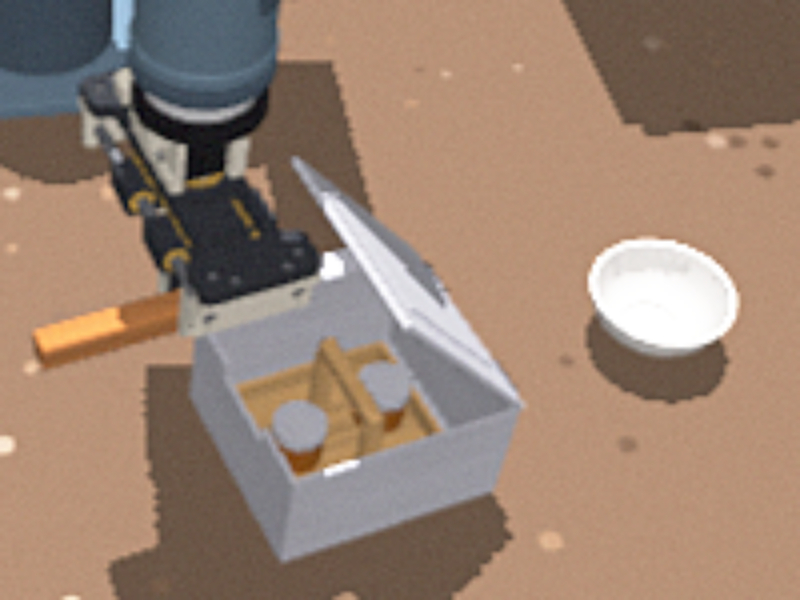

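Run:
```python
from h import *
arc(48,104,r=.145); print(manip.read_ft_force().round(1))
manip.move_straight(manip.read_ee_pos()-.06*U,rate=.2)
snap(5,"lid_edge","spatula_tip","tray_handle"); print(manip.read_ee_pos()+L*U+[0,0,DZ],manip.read_clock())
```

```text
[ 0.5 -0.1 -0.1]
scene lid_edge [(0.64, [0.468, 0.284, 0.256])]
scene spatula_tip [(0.9, [0.689, -0.402, 0.012]), (0.79, [0.478, 0.221, 0.235])]
scene tray_handle []
top lid_edge [(0.83, [0.46, 0.287, 0.254])]
top spatula_tip [(0.72, [0.685, -0.399, 0.012])]
top tray_handle [(0.72, [0.493, 0.159, 0.071])]
[0.47788463 0.21997245 0.23365168] 15.1917
```

View pics/scene5c.png

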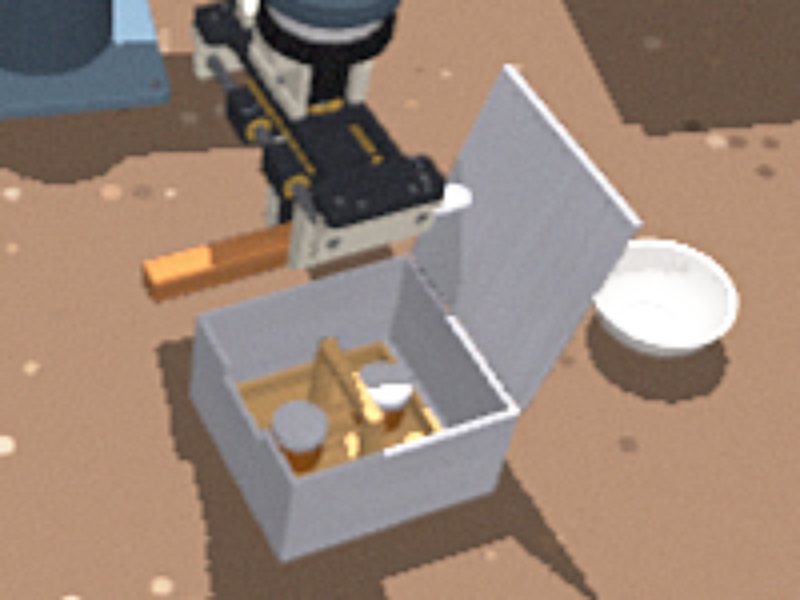

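The lid is open to about 104°. I lay the spatula back where it was.

Run:
```python
from h import *
manip.move_straight(manip.read_ee_pos()-.08*U,rate=.25)
manip.movep([.548,-.2,.1],down(90))
manip.move_straight([.548,-.2,.02],rate=.2)
print(manip.move_straight([.548,-.2,.0035],rate=.04,until_force=4), manip.read_ee_pos(),manip.read_ft_force().round(1))
manip.command_gripper(.05,40); print(manip.read_grip_width())
manip.move_straight([.548,-.2,.16],rate=.25)
snap(6,"spatula","tray_handle","tray","jar_a","lid_edge"); print(manip.read_clock())
d=np.load("d_top6.npy"); W=world("top",d); T=W-C
u=T@U; v=T@V; z=W[...,2]
for n in("top","scene"):
    d=np.load(f"d_{n}6.npy"); W=world(n,d); T=W-C; u=T@U; v=T@V; z=W[...,2]
    m=(d>0)&(abs(u)<.06)&(abs(v)<.04)&(z>.068)&(z<.1); P=np.stack([u[m],v[m],z[m]],1)
    if len(P)>4: print(n,len(P),P.mean(0).round(4),P.min(0).round(4),P.max(0).round(4),np.polyfit(P[:,0],P[:,1],1).round(4),cv2.minAreaRect((P[:,:2]*1000).astype(np.float32)))
```

```text
True [ 0.54786006 -0.19996752  0.00308402] [0.3 0.1 4.5]
0.04978527735602687
scene spatula [(0.68, [0.562, -0.47, -0.0]), (0.63, [0.545, -0.22, -0.001])]
scene tray_handle [(0.48, [0.493, 0.162, -0.006])]
scene tray [(0.94, [0.494, 0.165, 0.002])]
scene jar_a [(0.62, [0.501, 0.126, 0.012]), (0.54, [0.475, 0.194, 0.009])]
scene lid_edge [(0.77, [0.467, 0.284, 0.259]), (0.63, [0.719, -0.269, -0.003])]
top spatula [(0.64, [0.566, -0.467, -0.003]), (0.54, [0.547, -0.221, 0.0]), (0.16, [0.507, 0.078, 0.083])]
top tray_handle [(0.84, [0.492, 0.159, 0.07]), (0.74, [0.317, -0.416, -0.0]), (0.64, [0.502, 0.125, 0.007])]
top tray []
top jar_a [(0.55, [0.5, 0.125, 0.01]), (0.49, [0.471, 0.196, 0.009])]
top lid_edge [(0.92, [0.46, 0.284, 0.255]), (0.48, [0.508, 0.079, 0.085]), (0.41, [0.317, -0.414, -0.001])]
19.7667
top 130 [-0.0007 -0.001   0.0776] [-0.0066 -0.0392  0.0695] [0.0056 0.0382 0.0842] [ 0.1803 -0.0008] ((-0.5645771026611328, -0.48831939697265625), (77.37705993652344, 11.938581466674805), 89.6202621459961)
scene 122 [-0.0042 -0.0021  0.077 ] [-0.01   -0.0399  0.0683] [0.0042 0.0371 0.0823] [-0.0913 -0.0025] ((-3.141047716140747, -1.3865509033203125), (77.08816528320312, 13.443535804748535), 88.77535247802734)
```

View pics/top6.png

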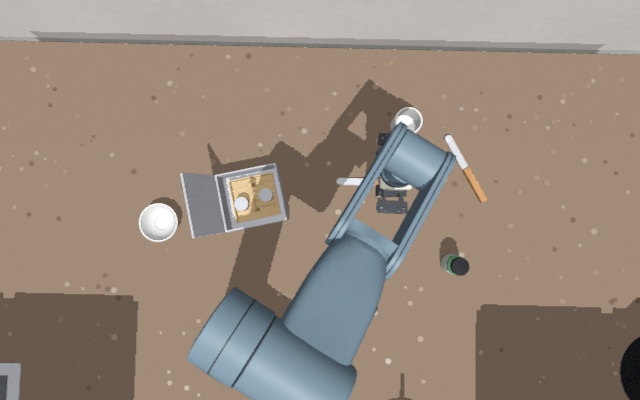

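Depth shows the bar running along tin y, not tin x. I check it in a close crop before grasping.

Run:
```python
import cv2
p=cv2.imread("pics/top6.png"); cv2.imwrite("pics/top6d.png",cv2.resize(p[155:245,170:300],None,fx=6,fy=6))
```

```text
(no output)
```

View pics/top6d.png

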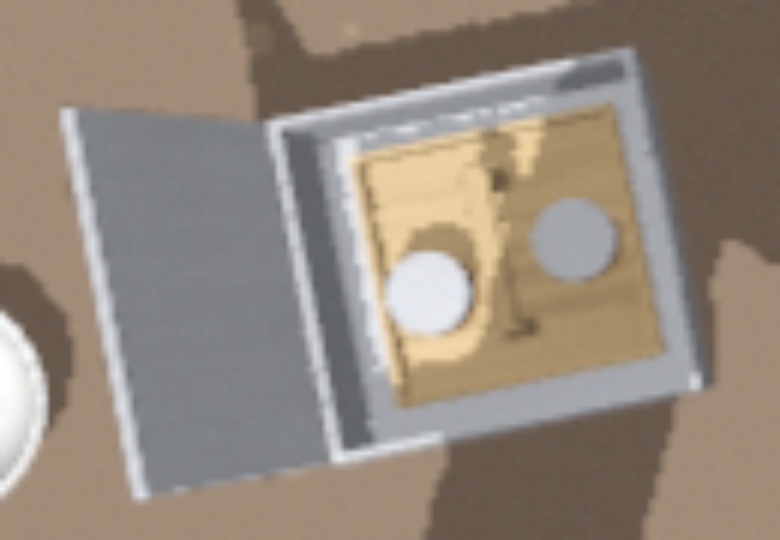

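View pics/scene6c.png

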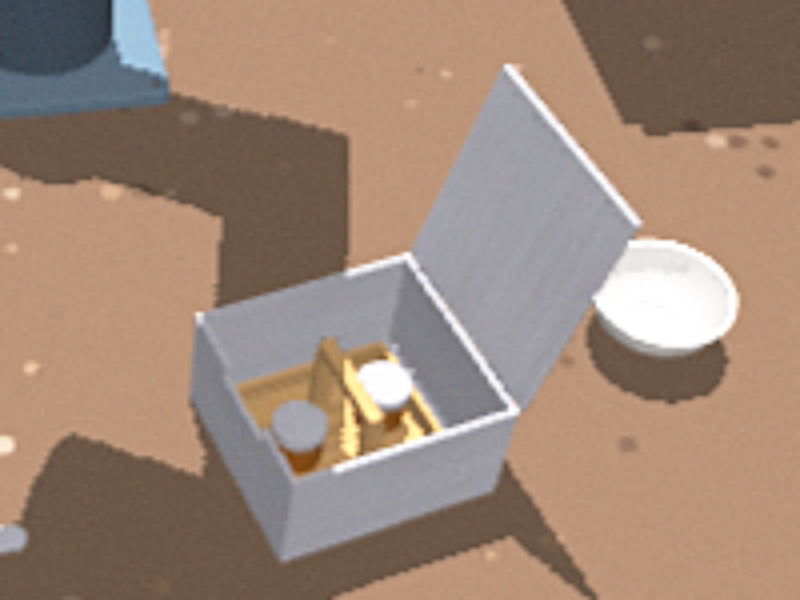

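The bar does run along tin y, between the jars, with one jar on the front side and one on the hinge side. So I turn the gripper so the jaws open along tin x. At grasp height the body clears the leaning lid by about 7 mm.

Run:
```python
from h import *
q=down(YT+89.2-180); g=C-.002*U-.0008*V
manip.command_gripper(.045,40)
manip.move_straight([.548,-.2,.26],rate=.3)
manip.movep(g+[0,0,.26],q)
manip.move_straight(g+[0,0,.10],rate=.2)
f=manip.move_straight(g+[0,0,.0585],rate=.06,until_force=4)
print(f,manip.read_ee_pos(),g,manip.read_ft_force().round(1),manip.read_clock(),manip.read_joint_pos().round(2))
snap(7,"lid_edge")
```

```text
False [0.49315425 0.15926085 0.05857459] [0.49293248 0.15923337 0.        ] [-0.5 -0.5 -0.5] 24.125 [ 0.1   0.37  1.82 -0.    0.96  1.45]
scene lid_edge [(0.76, [0.467, 0.286, 0.262]), (0.31, [0.416, 0.427, -0.0])]
top lid_edge [(0.84, [0.46, 0.287, 0.258])]
```

View pics/scene7c.png

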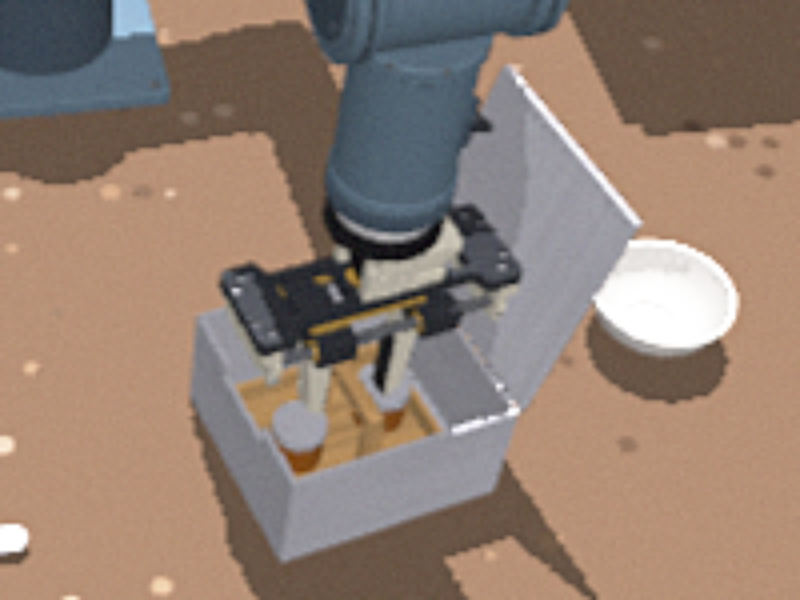

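Run:
```python
from h import *
manip.command_gripper(0,45); print("w",manip.read_grip_width())
p=manip.read_ee_pos(); manip.move_straight(p+[0,0,.02],rate=.05); print(manip.read_ft_force().round(1),manip.read_ft_torque().round(2))
manip.move_straight(p+[0,0,.135],rate=.1); manip.sleep(.5)
print(manip.read_ee_pos(),manip.read_ft_force().round(1),manip.read_grip_width(),manip.read_clock())
snap(8,"lid_edge","tray","jar_a","spatula","mug","oil","bowl")
```

```text
w 0.011617487826150167
[ 0.2  0.8 -4.1] [-0.02 -0.02  0.01]
[0.49295048 0.15918494 0.19344142] [-0.4 -0.2 -3.9] 0.011885725102197523 27.3083
scene lid_edge [(0.89, [0.465, 0.289, 0.261])]
scene tray [(0.83, [0.497, 0.166, 0.137])]
scene jar_a [(0.76, [0.501, 0.125, 0.146]), (0.51, [0.479, 0.194, 0.143])]
scene spatula [(0.82, [0.544, -0.221, -0.003]), (0.7, [0.563, -0.471, 0.0])]
scene mug [(0.74, [0.719, -0.269, -0.001]), (0.73, [0.543, -0.22, 0.002])]
scene oil [(0.68, [0.319, -0.412, -0.002])]
scene bowl [(0.62, [0.417, 0.426, -0.003])]
top lid_edge [(0.66, [0.462, 0.285, 0.255])]
top tray [(0.74, [0.495, 0.16, 0.136])]
top jar_a [(0.59, [0.498, 0.125, 0.138])]
top spatula [(0.62, [0.548, -0.223, 0.001]), (0.58, [0.564, -0.468, -0.003]), (0.39, [0.462, 0.286, 0.255])]
top mug [(0.75, [0.712, -0.268, -0.001])]
top oil [(0.96, [0.317, -0.409, 0.002])]
top bowl [(0.72, [0.412, 0.426, 0.0])]
```

View pics/scene8c.png

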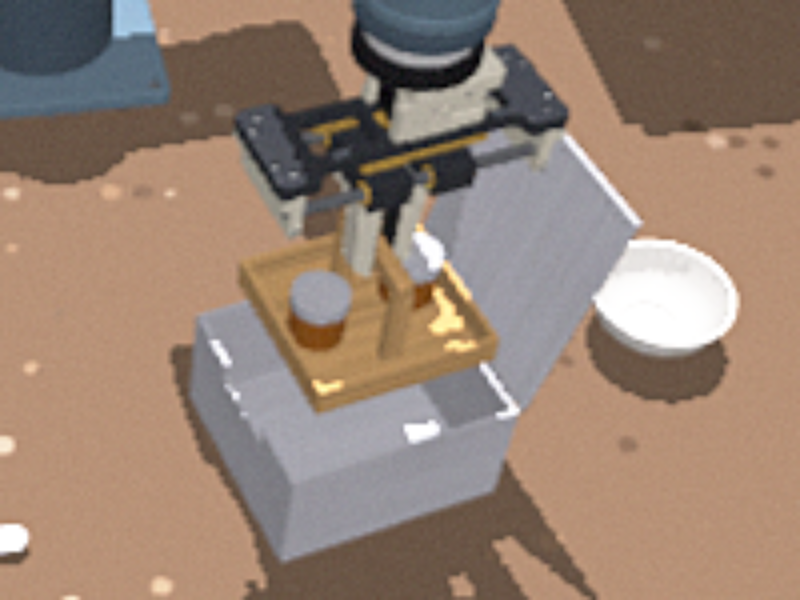

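View pics/scene8.png

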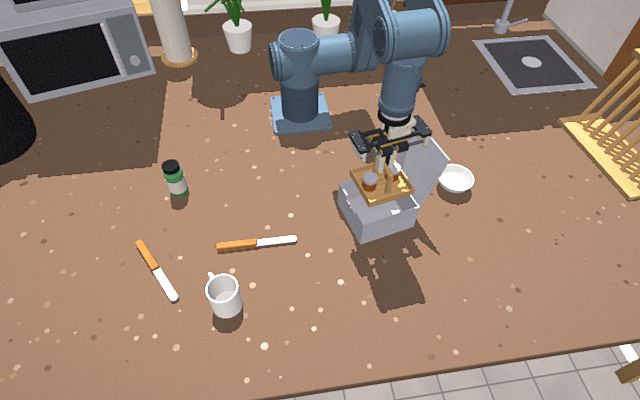

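The tray is up at about z = 0.137 with both jars standing and the lid open. I do a quick level check from depth, then hand in.

Run:
```python
from h import *
d=np.load("d_scene8.npy"); W=world("scene",d); T=W-C; u=T@U;v=T@V;z=W[...,2]
m=(d>0)&(abs(u)<.07)&(abs(v)<.07)&(z>.150)&(z<.167); A=np.c_[u[m],v[m],np.ones(m.sum())]
rim=(abs(A[:,0])>.056)|(abs(A[:,1])>.056); s=np.linalg.lstsq(A[rim],z[m][rim],rcond=None)[0]; print(rim.sum(),np.degrees(s[:2]).round(1),s[2])
print(np.percentile(z[(d>0)&(abs(u)<.075)&(abs(v)<.075)&(z>.1)],[0,1]), manip.read_qvel().round(3), manip.read_grip_width())
manip.close_job(); print(manip.read_clock())
```

```text
438 [0.1 0.2] 0.15776638226616246
[0.13750895 0.14083692] [-0.    -0.001 -0.    -0.001 -0.001 -0.001] 0.011524880220910439
the job is handed in; nothing more can be done
the job is handed in; nothing more can be done
```

I pried the lid open with the left-most spatula, laid the spatula back down where it had been, and lifted the tray by its bridge handle. I handed the job in with the tray held above the tin.

**Last checks:**
- **Lid:** open to about 104°, past upright.
- **Tray:** underside at about z = 0.137 m, some 45 mm above the rim. Rim tilt was about 0.2° or less and the arm was at rest.
- **Jars:** both standing in the tray in the last scene picture. The top camera found only one of them.
- **Bystanders:** mug, oil jar and bowl all measured within a few mm of where they started.
- **Time:** the clock read about 27 s just before hand-in, against the 61 s limit.

**Disagreements:**
- **Handle direction:** the handle bar ran along the tin's y, not its x as described. I checked this in depth and a close crop and turned the grip to match.
- **False detections:** the detectors gave a few, mostly low-confidence ones, such as "spatula" on the bowl, which I ignored.

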